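# Get the bottom bracket out from behind the oils

## Task

The bottom bracket at the back of the blue bay is boxed in by a jar, a bottle and a tin. Stand all three in the black side tray first, then take the bottom bracket out and stand it upright in the pocket of the wooden fitting block, and only after that put the jar, the bottle and the tin back upright, each squarely in the drip tray it came from. Let go of everything and leave the coffee mug where it is.

Things in the scene. Friction and masses are not known exactly. Their poses are not given: they have to be found in the camera images.
- jar_mid (a point): Grease jar: grey straight round jar with a black band near its top, 60 mm diameter, 105 mm tall, up to 0.42 kg. The point is its centre, half-way up; z is its axis. It starts upright in its round drip tray (underside 6 mm above the table).
- bottle_mid (a point): Oil bottle: white round bottle, 44 mm diameter with straight sides up to 100 mm above its underside, then a shoulder and a black cap 20 mm wide, 125 mm tall in all. The point is on its axis, half-way up (62.5 mm); z is its axis. It starts upright in its round drip tray (underside 6 mm above the table).
- tin_mid (a point): Rectangular steel tin with a paper label, 40 mm along its own x, 56 mm along its own y, 105 mm tall, with a small off-centre black screw cap 10 mm high on top (in all 115 mm). The point is the centre of the tin's body, 52.5 mm up; z is up. It starts upright in the rectangular drip tray, its x along that tray's x to within about 0.05 rad (underside 6 mm above the table).
- bb_mid (a point): Bottom bracket cartridge on end: dark steel barrel, 42 mm diameter, 46 mm tall, under a 12 mm square stub 14 mm high. Point: barrel's centre, 23 mm up; z its axis. Stands on the 3 mm bay floor, 67 mm in front of the 40 mm high back wall (bay x points to it); drip tray centres lie 64 mm from it at the bay's +y, -y and -x; side walls (25 mm high) 122 mm to either side.
- jar_drip: Jar's drip tray: the larger round aluminium tray, 80 mm outer diameter, fixed in the bay. Floor 3 mm thick, rim 2 mm thick and 9 mm high above the underside, so 76 mm inside. Origin: centre of its underside, 3 mm above the table; x and y lie along the bay's x (towards the bay's back wall) and y.
- bottle_drip: Bottle's drip tray: the smaller round aluminium tray, 64 mm outer and 60 mm inner diameter, fixed in the bay. Floor 3 mm thick, rim 9 mm high above the underside. Origin: centre of its underside, 3 mm above the table; axes as the bay's.
- tin_drip: Tin's drip tray: rectangular aluminium tray, outside 60 mm along its x and 76 mm along its y, inside 56 x 72 mm, fixed in the bay. Floor 3 mm thick, rim 9 mm high above the underside. Origin: centre of its underside, 3 mm above the table; axes as the bay's.
- side_tray: Side tray: long shallow black tray fixed on the bench to one side of the bay (left or right), outside 310 mm along its x and 120 mm along its y, inside 304 x 114 mm, rubber floor 4 mm above the table, rim 14 mm high. Origin: centre of its underside, on the table. The jar, bottle and tin stand in it side by side, about 95 mm apart along its x.
- block: Wooden fitting block fixed on the bench on the other side of the bay: 110 x 110 x 30 mm, with a round pocket 60 mm in diameter and 10 mm deep in the middle of its top (pocket floor 20 mm above the table). Origin: centre of its underside, on the table.
- mug: White coffee mug, 80 mm diameter, 90 mm tall, loose, standing beyond the bay. Origin: centre of its underside. Not to be moved.
Not all that is in view belongs to the job. What is shaped like the tin_drip but red or yellow is not meant.

How it is judged:
By the outcome, as a careful person would: the job done as asked, in the order asked, and still so for the second after the job is handed in, with the robot touching nothing.
It also fails if it takes over 138 s, if anything falls off the work surface, if the arm or the gripper's body presses on something with over 40 N, if the wrist force passes 120 N, or if a joint passes its speed limit or range.

## Robot

A 6-joint arm with a two-finger parallel gripper is mounted at the origin on the work surface. World frame = base frame: x ahead of the robot, y to its left, z up, the work surface at z = 0. Lengths are in m, angles in rad, forces in N, time in s.
With the tool pointing down it reaches from about 0.25 to 0.775 m from the base axis. Payload 4 kg.
Tool frame: the origin (TCP) lies at the centre of the arm's flange, where the gripper is bolted on; the fingertips stand 199 mm ahead of it and the grasp point (between the pads) lies 180 mm ahead of it (robot.tcp_to_tips is the z of the fingertips in the tool frame, in m); z points along the fingers, y is the line along which they close (so a half turn about z gives the same grasp; the last joint's range is limited). The gripper opens to 94 mm and grips with 3 to 60 N. Pads are 16 mm wide; open, the fingers measure 119 mm over their backs; the gripper's body (75 mm by 177 mm) begins 78 mm behind the grasp point.
Start: joints at [1.245, 0.087, 1.371, -0, 1.684, -0.103], TCP at [0.122, 0.536, 0.405] pointing down, gripper open.
Joint ranges: [-3.1, 3.1], [-0.76, 2.03], [0.27, 2.55], [-1.08, 4.22], [0.17, 2.65], [-2.57, 2.57]. Speed limits (rad/s): [2.79, 2.79, 3.14, 3.14, 3.14, 3.14].

## Interface

Orientations are given as [roll, pitch, yaw] about the fixed x, y, z axes, in that order (R = Rz(yaw) Ry(pitch) Rx(roll)).
In Python, from bench import robot gives the robot as it stands.
- The arm moves only by the tool play_rows, never from a script. Its arguments are lists of equal length, an entry for each row: "translation": the shift along the tool's x, y, z scaled (see below), a list of three; "twist": the turn, a rotation vector about the tool's x, y, z scaled (see below), a list of three; "gripper": the opening, from -1 (shut) to 1 (fully open). A call has 1 to 8 rows; each row shifts and turns the commanded pose from where the row before left it, along the tool's axes as they then stand; what a row does not reach is not made up. The controller multiplies each number of a shift by 0.04 m and each number of a turn by 0.1 rad. A row lasts 1/10 s, in which the tool goes at most 50 mm and 8.59 degrees, less where a joint would pass 70% of its speed; a pose out of reach is approached as far as the arm can. A call with a number of a shift or a turn outside -1 to 1 is refused whole. A call with a gripper value outside its range is refused whole. The fingers move at their own pace and stop on an object; the grip force is fixed at half the most. Time passes only in rows, so rows that do not move let the fingers close. It gives the time, the measured TCP pose, the force, the opening and the grip force at its end, in the units of the state.
- robot.get_obs(): the state, without advancing time (a new reading comes with each control period).
- robot.snapshot(name): name is "scene" or "top"; returns the picture (400x640x3 uint8, red, green, blue); there is no depth.
- robot.camera_model(name): a dict with "camera_matrix" (3x3 intrinsics, pixels), "rvec" (rotation vector, rad) and "tvec" (3), from world to camera coordinates, as OpenCV has them. Camera axes: x right, y down, z forward; pixel columns grow to the right and rows downward; lengths in m; the calibration is good to about 2 mm. A picture is of the moment at which its call begins. camera_model takes no time and is no camera call.
- robot.close_job(): hands the job in; it is judged then, once.
Trained networks look in the newest picture that a camera, given by its name, has taken for a name from the list of things; names that differ only in an ending like _2 or _b are one class to them, and where a whole thing is asked for, a point or a joint stands for the part that bears it (a point fixed in the world has none). Each returns a list of dicts, best first, with "score" (0 to 1); they miss things now and then, are a little off and sometimes report something else, mostly with a low value. They report only what shows in the picture. A call takes as long as a camera call. They do not tell look-alikes from the thing itself.
- robot.recognise(name, camera): "centre" ([x, y, z] in m, in world coordinates, good to about 4 mm: the middle of the surface that is visible of it).
- robot.spot_point(name, camera): "centre" ([x, y, z] in m, in world coordinates, good to about 4 mm: a listed point, or the origin of a listed thing).
The state is a dict: "time": time; "joint_positions": joint angles; "qvel": joint speeds; "joint_torque": joint torques, N m; "tool_pos": TCP position; "ee_rot": TCP orientation; "wrist_force": force on the tool from outside, world axes, zero at the start; "wrist_torque": the same for the moment, N m; "width": finger opening in m; "finger_force": force on a finger pad.
Only numpy, scipy, OpenCV 4.12 (cv2) and the standard library are available. Lean on these libraries where they do the work, as an engineer would, in place of code of your own. Each camera call takes 0.05 s, during which the arm holds its last target. There are 200 camera calls.

## Working session

There is one attempt and no reset: what is moved stays moved. The work goes in short steps, Python scripts to look and compute and a tool call to move; the robot and the scene stay as the last step left them, time stands still between calls to the robot, and variables do not carry over. Pictures are saved under pics/ and viewed, at most 14 in all, crops included, and the job is handed in when it is done.

Besides the shell and the picture viewer there is one more tool, called after ">>>" as name(argument=value, ...), one argument or row to a line, values as JSON. play_rows: Moves the arm, as the interface text tells. Its arguments: {"type":"object","properties":{"translation":{"type":"array","items":{"type":"array","items":{"type":"number","minimum":-1,"maximum":1}}},"twist":{"type":"array","items":{"type":"array","items":{"type":"number","minimum":-1,"maximum":1}}},"gripper":{"type":"array","items":{"type":"number"}}},"required":["translation","twist","gripper"]}

```bash
ls; mkdir -p pics
python3 - <<'E'
from bench import robot
import cv2
for c in ("scene","top"):
    im=robot.snapshot(c); cv2.imwrite(f"pics/{c}0.png",im[:,:,::-1])
    for n in ["jar_mid","bottle_mid","tin_mid","bb_mid","jar_drip","bottle_drip","tin_drip","side_tray","block","mug"]:
        print(c,n,[([round(x,3) for x in d["centre"]],round(d["score"],2)) for d in robot.spot_point(n,c)[:3]])
o=robot.get_obs(); print({k:o[k] for k in("time","tool_pos","ee_rot","width")})
E
```

```text
pics
scene jar_mid [([0.513, -0.042, 0.057], 0.56), ([0.464, 0.03, 0.066], 0.25)]
scene bottle_mid [([0.464, 0.026, 0.068], 0.63)]
scene tin_mid [([0.536, 0.086, 0.057], 0.71)]
scene bb_mid [([0.53, 0.019, 0.027], 0.57), ([0.783, 0.108, 0.004], 0.46)]
scene jar_drip [([0.514, -0.046, 0.002], 0.39)]
scene bottle_drip []
scene tin_drip [([0.333, 0.234, 0.004], 0.86), ([0.706, -0.01, -0.001], 0.84), ([0.533, 0.083, 0.0], 0.71)]
scene side_tray [([0.529, -0.305, -0.001], 0.8)]
scene block [([0.508, 0.312, 0.002], 0.77)]
scene mug [([0.783, 0.109, -0.002], 0.78)]
top jar_mid [([0.515, -0.043, 0.058], 0.67)]
top bottle_mid [([0.465, 0.033, 0.069], 0.65)]
top tin_mid [([0.541, 0.089, 0.056], 0.84)]
top bb_mid [([0.53, 0.016, 0.027], 0.58)]
top jar_drip []
top bottle_drip [([0.467, 0.034, 0.003], 0.74)]
top tin_drip [([0.328, 0.241, 0.003], 0.87), ([0.536, 0.083, 0.005], 0.8), ([0.704, -0.014, -0.003], 0.71)]
top side_tray [([0.534, -0.305, 0.0], 0.76)]
top block [([0.503, 0.309, -0.002], 0.68)]
top mug [([0.783, 0.108, 0.002], 0.73)]
{'time': 1.1, 'tool_pos': array([0.12151141, 0.53640443, 0.40471544]), 'ee_rot': array([3.14149942e+00, 2.66219707e-05, 2.91884762e+00]), 'width': 0.09418585575854542}
```

View pics/top0.png

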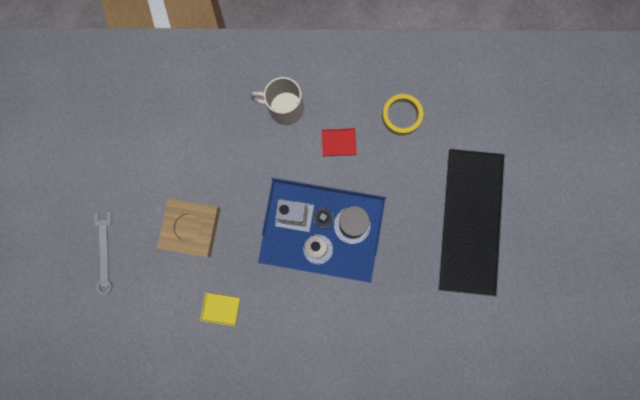

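View pics/scene0.png

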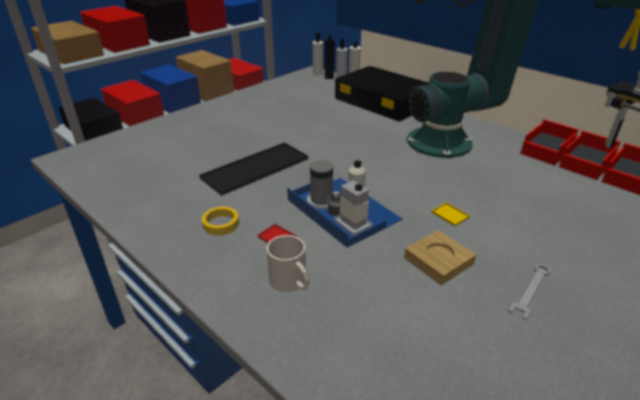

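The top view shows the blue bay with corners near (273,180), (385,195), (371,281) and (259,264). The tin is at (292,213), the bracket at (323,217), the jar at (354,223) and the bottle at (318,248). The black tray is on the right around (472,222), the block is at (188,228), and the mug is at (284,98). The scene view agrees, and the red and yellow trays are decoys.

Next I fit the bay, tray and block poses and overlay them on the picture.

```bash
cat > h.py <<'E'
import numpy as np, cv2
from bench import robot
def proj(P,cam="top"):
    m=robot.camera_model(cam)
    return cv2.projectPoints(np.float64(P).reshape(-1,1,3),np.float64(m["rvec"]),np.float64(m["tvec"]),np.float64(m["camera_matrix"]),None)[0].reshape(-1,2)
def unproj(uv,z,cam="top"):
    m=robot.camera_model(cam);K=np.array(m["camera_matrix"]);R=cv2.Rodrigues(np.float64(m["rvec"]))[0];t=np.array(m["tvec"]).ravel()
    c=-R.T@t; d=(R.T@np.linalg.inv(K)@np.c_[np.reshape(uv,(-1,2)),np.ones(np.size(uv)//2)].T).T
    return c+d*((z-c[2])/d[:,2])[:,None]
def rect(cx,cy,yaw,a,b,z):
    c,s=np.cos(yaw),np.sin(yaw)
    return [[cx+c*x-s*y,cy+s*x+c*y,z] for x,y in((a,b),(a,-b),(-a,-b),(-a,b))]
def circ(cx,cy,r,z): return [[cx+r*np.cos(t),cy+r*np.sin(t),z] for t in np.linspace(0,6.283,60)]
E
python3 - <<'E'
from h import *
from scipy.optimize import least_squares
names="jar_mid bottle_mid tin_mid bb_mid jar_drip bottle_drip tin_drip side_tray block".split()
S={n:[] for n in names}
for c in("scene","top"):
  for k in range(2):
    robot.snapshot(c)
    for n in names:
        for d in robot.spot_point(n,c):
            p=d["centre"]
            if d["score"]>.3 and not(n not in("side_tray","block") and np.hypot(p[0]-.53,p[1]-.02)>.12): S[n].append(p)
for n in names: print(n,len(S[n]),np.round(np.median(S[n],0),4) if S[n] else "", np.round(np.std(S[n],0),4) if S[n] else "")
off={"jar":(0,-.064),"bottle":(-.064,0),"tin":(0,.064),"bb":(0,0)}
def res(q):
    c,s=np.cos(q[2]),np.sin(q[2]);r=[]
    for n in names[:7]:
        x,y=off[n.split("_")[0]]
        for p in S[n]: r+=[p[0]-q[0]-c*x+s*y,p[1]-q[1]-s*x-c*y]
    return r
q=least_squares(res,[.53,.02,-.16],loss="soft_l1",f_scale=.004).x; print("bay",q)
im=robot.snapshot("top");hsv=cv2.cvtColor(im,cv2.COLOR_RGB2HSV)
def big(m):
    cs=cv2.findContours(m,cv2.RETR_EXTERNAL,cv2.CHAIN_APPROX_NONE)[0];return max(cs,key=cv2.contourArea)
blk=cv2.inRange(hsv,(0,0,0),(180,255,45));blk[:,:420]=0;blk[:,530:]=0
w=cv2.inRange(hsv,(8,90,80),(22,255,255));w[:150]=0;w[280:]=0;w[:,:140]=0;w[:,240:]=0
b=cv2.inRange(hsv,(105,120,30),(125,255,255))
for nm,m,z in(("tray",blk,.014),("block",w,.03),("bay",b,.025)):
    k=big(m).reshape(-1,2).astype(float); P=unproj(k,z)[:,:2]
    print(nm,cv2.minAreaRect(np.float32(P*1000)))
E
```

```text
jar_mid 4 [ 0.5138 -0.0436  0.0587] [0.0008 0.0014 0.0019]
bottle_mid 4 [0.4652 0.0297 0.0683] [0.0001 0.0019 0.0009]
tin_mid 4 [0.5366 0.0852 0.0569] [0.0014 0.0026 0.0009]
bb_mid 5 [0.5305 0.0204 0.0285] [0.005  0.0274 0.0114]
jar_drip 4 [ 0.5147 -0.0424  0.0009] [0.0017 0.0018 0.0017]
bottle_drip 2 [0.4663 0.0292 0.0032] [0.0004 0.0006 0.0006]
tin_drip 5 [0.5346 0.0823 0.0032] [0.0021 0.0016 0.0272]
side_tray 4 [ 5.310e-01 -3.046e-01  3.000e-04] [0.0016 0.001  0.0027]
block 4 [0.504  0.3088 0.0009] [0.0011 0.002  0.0018]
bay [ 0.52664125  0.01986993 -0.16626609]
tray ((528.0650024414062, -303.39251708984375), (118.47394561767578, 304.5162048339844), 85.00459289550781)
block ((504.77691650390625, 306.8210754394531), (111.5297622680664, 104.3302993774414), 80.28533172607422)
bay ((504.8765869140625, 22.58820343017578), (248.2871856689453, 184.50540161132812), 81.04170227050781)
```

```bash
cat >> h.py <<'E'
Y=2.979; TX=np.array([np.cos(Y),np.sin(Y)]); TY=np.array([np.sin(Y),-np.cos(Y)])
def U(x,y): return np.round([TX@[x,y]/.04,TY@[x,y]/.04],2)
def cur():
    o=robot.get_obs();p=o["tool_pos"];print("t",round(o["time"],2),"pos",np.round(p,4),"rot",np.round(o["ee_rot"],4),"U",U(*p[:2]),"z",round(p[2]/.04,3),"w",round(o["width"],4),"F",np.round(o["wrist_force"],1))
E
python3 - <<'E'
from h import *
cur()
for n,p in dict(jar=(.5155,-.043),bottle=(.465,.030),tin=(.537,.0845),bb=(.5275,.020),block=(.5045,.3075),near=(.4344,-.2965),mid=(.529,-.304),far=(.6236,-.3115)).items(): print(n,U(*p))
E
```

```text
t 3.15 pos [0.1215 0.5364 0.4047] rot [3.1415 0.     2.9188] U [-0.83 13.72] z 10.118 w 0.0943 F [-0.1  0.1  0.3]
jar [-12.89   1.03]
bottle [-11.35   2.62]
tin [-12.91   4.26]
bb [-12.93   2.63]
block [-11.2    9.63]
near [-11.92  -5.56]
mid [-14.28  -5.36]
far [-16.65  -5.16]
```

>>> play_rows(
  translation=[
    [0,0,0],
    [-0.8,-0.84,0],
    [-0.8,-0.84,0],
    [-0.8,-0.84,0],
    [-0.8,-0.84,0],
    [-0.8,-0.84,0],
    [-0.8,-0.84,0],
    [-0.8,-0.84,0],
  ],
  twist=[
    [0,0,-0.6],
    [0,0,0],
    [0,0,0],
    [0,0,0],
    [0,0,0],
    [0,0,0],
    [0,0,0],
    [0,0,0],
  ],
  gripper=[1,1,1,1,1,1,1,1],
)

```text
time: 3.95
tool_pos: [0.3049, 0.2663, 0.405]
ee_rot: [3.141, 0.001, 2.979]
wrist_force: [1.1, 0.1, 0.5]
width: 0.094
finger_force: 0.0
```

>>> play_rows(
  translation=[
    [-0.8,-0.84,0],
    [-0.8,-0.84,0],
    [-0.8,-0.84,0],
    [-0.8,-0.84,0],
    [-0.8,-0.84,0],
    [-0.8,-0.84,0],
    [-0.8,-0.84,0.4],
    [-0.4,-0.5,0.46],
  ],
  twist=[
    [0,0,0],
    [0,0,0],
    [0,0,0],
    [0,0,0],
    [0,0,0],
    [0,0,0],
    [0,0,0],
    [0,0,0],
  ],
  gripper=[1,1,1,1,1,1,1,1],
)

```text
time: 4.75
tool_pos: [0.5014, -0.0256, 0.3706]
ee_rot: [-3.141, 0.003, 2.976]
wrist_force: [-0.5, 0.7, -0.4]
width: 0.0939
finger_force: 0.0
```

```bash
python3 -c "
from h import *
cur()"
```

```text
t 4.75 pos [ 0.5014 -0.0256  0.3706] rot [-3.141e+00  3.000e-03  2.976e+00] U [-12.47   1.4 ] z 9.265 w 0.0939 F [-0.5  0.7 -0.4]
```

>>> play_rows(
  translation=[
    [-0.44,-0.4,0],
    [0,0,0.8],
    [0,0,0.8],
    [0,0,0.6],
    [0,0,0.3],
    [0,0,0],
    [0,0,0],
    [0,0,0],
  ],
  twist=[
    [0,0,0],
    [0,0,0],
    [0,0,0],
    [0,0,0],
    [0,0,0],
    [0,0,0],
    [0,0,0],
    [0,0,0],
  ],
  gripper=[1,1,1,1,1,1,-1,-1],
)

```text
time: 5.55
tool_pos: [0.5153, -0.0414, 0.2722]
ee_rot: [-3.142, 0.004, 2.979]
wrist_force: [0.5, 1.0, -0.0]
width: 0.0813
finger_force: 0.0
```

>>> play_rows(
  translation=[
    [0,0,0],
    [0,0,0],
    [0,0,0],
    [0,0,0],
    [0,0,0],
  ],
  twist=[
    [0,0,0],
    [0,0,0],
    [0,0,0],
    [0,0,0],
    [0,0,0],
  ],
  gripper=[-1,-1,-1,-1,-1],
)

```text
time: 6.05
tool_pos: [0.515, -0.0419, 0.2714]
ee_rot: [-3.14, 0.002, 2.979]
wrist_force: [-1.2, -4.1, 5.3]
width: 0.0596
finger_force: 29.9
```

```bash
python3 -c "
from h import *
cur()"
```

```text
t 6.05 pos [ 0.515  -0.0419  0.2714] rot [-3.1400e+00  2.2000e-03  2.9785e+00] U [-12.87   1.05] z 6.784 w 0.0596 F [-1.2 -4.1  5.3]
```

>>> play_rows(
  translation=[
    [0,0,-0.4],
    [0,0,-0.7],
    [0,0,-0.7],
    [0,0,-0.7],
    [-0.1,-0.4,0],
    [-0.2,-0.8,0],
    [-0.2,-0.8,0],
    [-0.2,-0.8,0],
  ],
  twist=[
    [0,0,0],
    [0,0,0],
    [0,0,0],
    [0,0,0],
    [0,0,0],
    [0,0,0],
    [0,0,0],
    [0,0,0],
  ],
  gripper=[-1,-1,-1,-1,-1,-1,-1,-1],
)

```text
time: 6.85
tool_pos: [0.524, -0.1567, 0.368]
ee_rot: [3.138, -0.004, 2.98]
wrist_force: [-0.3, 0.2, -3.9]
width: 0.0598
finger_force: 29.9
```

>>> play_rows(
  translation=[
    [-0.2,-0.8,0],
    [-0.2,-0.8,0],
    [-0.2,-0.8,0],
    [-0.2,-0.8,0],
    [-0.1,-0.41,0],
    [0,0,0.6],
    [0,0,0.8],
    [0,0,0.6],
  ],
  twist=[
    [0,0,0],
    [0,0,0],
    [0,0,0],
    [0,0,0],
    [0,0,0],
    [0,0,0],
    [0,0,0],
    [0,0,0],
  ],
  gripper=[-1,-1,-1,-1,-1,-1,-1,-1],
)

```text
time: 7.65
tool_pos: [0.536, -0.3036, 0.2868]
ee_rot: [3.137, -0.004, 2.979]
wrist_force: [0.4, -0.5, -4.2]
width: 0.0595
finger_force: 29.9
```

>>> play_rows(
  translation=[
    [0,0,0.3],
    [0,0,0.2],
    [0,0,0.04],
    [0,0,0],
    [0,0,0],
  ],
  twist=[
    [0,0,0],
    [0,0,0],
    [0,0,0],
    [0,0,0],
    [0,0,0],
  ],
  gripper=[-1,-1,-1,-1,-1],
)

```text
time: 8.15
tool_pos: [0.5366, -0.3047, 0.2696]
ee_rot: [-3.141, 0.002, 2.979]
wrist_force: [-0.8, 0.1, -3.8]
width: 0.0601
finger_force: 30.0
```

```bash
python3 -c "
from h import *
cur()"
```

```text
t 8.15 pos [ 0.5366 -0.3047  0.2696] rot [-3.1412e+00  1.7000e-03  2.9790e+00] U [-14.47  -5.35] z 6.74 w 0.0601 F [-0.8  0.1 -3.8]
```

>>> play_rows(
  translation=[
    [0,0,0.03],
    [0,0,0],
    [0,0,0],
    [0,0,0],
    [0,0,-0.3],
    [0,0,-0.8],
    [0,0,-0.8],
    [0,0,-0.6],
  ],
  twist=[
    [0,0,0],
    [0,0,0],
    [0,0,0],
    [0,0,0],
    [0,0,0],
    [0,0,0],
    [0,0,0],
    [0,0,0],
  ],
  gripper=[-1,1,1,1,1,1,1,1],
)

```text
time: 8.95
tool_pos: [0.5363, -0.3048, 0.371]
ee_rot: [-3.14, 0.003, 2.979]
wrist_force: [-0.1, -0.7, -0.8]
width: 0.0939
finger_force: 0.0
```

```bash
python3 -c "
from h import *
cur()"
```

```text
t 8.95 pos [ 0.5363 -0.3048  0.371 ] rot [-3.1401  0.0034  2.9788] U [-14.47  -5.35] z 9.276 w 0.0939 F [-0.1 -0.7 -0.8]
```

>>> play_rows(
  translation=[
    [0.3,0.8,0],
    [0.3,0.8,0],
    [0.3,0.8,0],
    [0.3,0.8,0],
    [0.3,0.8,0],
    [0.3,0.8,0],
    [0.3,0.8,0],
    [0.3,0.8,0],
  ],
  twist=[
    [0,0,0],
    [0,0,0],
    [0,0,0],
    [0,0,0],
    [0,0,0],
    [0,0,0],
    [0,0,0],
    [0,0,0],
  ],
  gripper=[1,1,1,1,1,1,1,1],
)

```text
time: 9.75
tool_pos: [0.4825, -0.0353, 0.3688]
ee_rot: [3.141, 0.002, 2.979]
wrist_force: [0.5, -0.0, 0.5]
width: 0.0939
finger_force: 0.0
```

>>> play_rows(
  translation=[
    [0.36,0.8,0],
    [0.36,0.77,0],
    [0,0,0.7],
    [0,0,0.8],
    [0,0,0.8],
    [0,0,0.42],
    [0,0,0],
    [0,0,0],
  ],
  twist=[
    [0,0,0],
    [0,0,0],
    [0,0,0],
    [0,0,0],
    [0,0,0],
    [0,0,0],
    [0,0,0],
    [0,0,0],
  ],
  gripper=[1,1,1,1,1,1,1,-1],
)

```text
time: 10.55
tool_pos: [0.4652, 0.0301, 0.2599]
ee_rot: [3.141, 0.001, 2.979]
wrist_force: [0.4, 0.7, 0.6]
width: 0.0889
finger_force: 0.0
```

>>> play_rows(
  translation=[
    [0,0,0],
    [0,0,0],
    [0,0,0],
    [0,0,0],
    [0,0,0],
    [0,0,0],
  ],
  twist=[
    [0,0,0],
    [0,0,0],
    [0,0,0],
    [0,0,0],
    [0,0,0],
    [0,0,0],
  ],
  gripper=[-1,-1,-1,-1,-1,-1],
)

```text
time: 11.15
tool_pos: [0.4648, 0.0301, 0.2588]
ee_rot: [3.141, 0.0, 2.979]
wrist_force: [-0.3, -0.1, 1.3]
width: 0.0434
finger_force: 30.0
```

```bash
python3 -c "
from h import *
cur()"
```

```text
t 11.15 pos [0.4648 0.0301 0.2588] rot [3.1414e+00 2.0000e-04 2.9788e+00] U [-11.35   2.62] z 6.469 w 0.0434 F [-0.3 -0.1  1.3]
```

>>> play_rows(
  translation=[
    [0,0,-0.4],
    [0,0,-0.7],
    [0,0,-0.7],
    [0,0,-0.7],
    [0,-0.4,0],
    [-0.1,-0.8,0],
    [-0.1,-0.8,0],
    [-0.1,-0.8,0],
  ],
  twist=[
    [0,0,0],
    [0,0,0],
    [0,0,0],
    [0,0,0],
    [0,0,0],
    [0,0,0],
    [0,0,0],
    [0,0,0],
  ],
  gripper=[-1,-1,-1,-1,-1,-1,-1,-1],
)

```text
time: 11.95
tool_pos: [0.4582, -0.0833, 0.3582]
ee_rot: [3.141, -0.001, 2.98]
wrist_force: [0.3, -0.4, -1.9]
width: 0.0436
finger_force: 30.0
```

>>> play_rows(
  translation=[
    [-0.1,-0.8,0],
    [-0.1,-0.8,0],
    [0,-0.8,0],
    [0,-0.8,0],
    [0,-0.8,0],
    [0,-0.8,0],
    [0,-0.58,0],
    [0,0,0.5],
  ],
  twist=[
    [0,0,0],
    [0,0,0],
    [0,0,0],
    [0,0,0],
    [0,0,0],
    [0,0,0],
    [0,0,0],
    [0,0,0],
  ],
  gripper=[-1,-1,-1,-1,-1,-1,-1,-1],
)

```text
time: 12.75
tool_pos: [0.4314, -0.2992, 0.3407]
ee_rot: [-3.138, 0.004, 2.975]
wrist_force: [0.2, 0.8, -0.8]
width: 0.0432
finger_force: 30.0
```

>>> play_rows(
  translation=[
    [0,0,0.8],
    [0,0,0.6],
    [0,0,0.4],
    [0,0,0.2],
    [0,0,0.03],
    [0,0,0],
    [0,0,0],
  ],
  twist=[
    [0,0,0],
    [0,0,0],
    [0,0,0],
    [0,0,0],
    [0,0,0],
    [0,0,0],
    [0,0,0],
  ],
  gripper=[-1,-1,-1,-1,-1,-1,-1],
)

```text
time: 13.45
tool_pos: [0.4317, -0.2962, 0.2579]
ee_rot: [-3.141, 0.001, 2.979]
wrist_force: [-0.5, -0.0, -0.1]
width: 0.0436
finger_force: 30.0
```

```bash
python3 -c "
from h import *
cur()"
```

```text
t 13.45 pos [ 0.4317 -0.2962  0.2579] rot [-3.1412e+00  9.0000e-04  2.9788e+00] U [-11.85  -5.56] z 6.448 w 0.0436 F [-0.5 -0.  -0.1]
```

>>> play_rows(
  translation=[
    [0,0,0.02],
    [0,0,0],
    [0,0,0],
    [0,0,0],
    [0,0,0],
    [0,0,-0.4],
    [0,0,-0.8],
    [0,0,-0.8],
  ],
  twist=[
    [0,0,0],
    [0,0,0],
    [0,0,0],
    [0,0,0],
    [0,0,0],
    [0,0,0],
    [0,0,0],
    [0,0,0],
  ],
  gripper=[-1,1,1,1,1,1,1,1],
)

```text
time: 14.25
tool_pos: [0.4313, -0.2959, 0.3368]
ee_rot: [3.14, -0.002, 2.979]
wrist_force: [0.6, -0.9, 0.9]
width: 0.0932
finger_force: 0.0
```

Run:
```python
from h import *
cur()
im=robot.snapshot("top")
for n in("jar_mid","bottle_mid","tin_mid","tin_drip"): print(n,[(np.round(d["centre"],4),round(d["score"],2)) for d in robot.spot_point(n,"top")])
cv2.imwrite("pics/t1.png",cv2.resize(im[140:310,240:520],None,fx=2.8,fy=2.8,interpolation=cv2.INTER_CUBIC)[:,:,::-1])
```

```text
t 14.25 pos [ 0.4313 -0.2959  0.3368] rot [ 3.1405e+00 -1.7000e-03  2.9788e+00] U [-11.84  -5.55] z 8.421 w 0.0932 F [ 0.6 -0.9  0.9]
jar_mid [(array([ 0.5372, -0.3076,  0.054 ]), 0.91)]
bottle_mid []
tin_mid [(array([0.5402, 0.0862, 0.0546]), 0.7)]
tin_drip [(array([0.3275, 0.24  , 0.0011]), 0.76), (array([0.5347, 0.0867, 0.0027]), 0.69), (array([ 0.704 , -0.0151, -0.0017]), 0.62)]
```

View pics/t1.png

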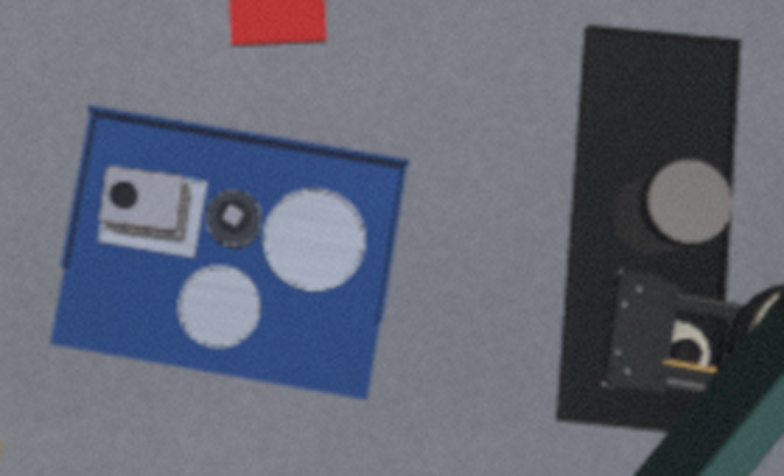

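The jar stands in the black tray at crop (689,200). The bottle is between the opened fingers at (687,345). Both round drip trays are now empty and visible at (314,240) and (219,306), and the tin and bracket are undisturbed.

>>> play_rows(
  translation=[
    [0,0,-0.84],
    [-0.1,0.5,0],
    [-0.1,0.9,0],
    [-0.1,0.9,0],
    [-0.1,0.9,0],
    [-0.1,0.9,0],
    [-0.1,0.9,0],
    [-0.1,0.9,0],
  ],
  twist=[
    [0,0,0],
    [0,0,0],
    [0,0,0],
    [0,0,0],
    [0,0,0],
    [0,0,0],
    [0,0,0],
    [0,0,0],
  ],
  gripper=[1,1,1,1,1,1,1,1],
)

```text
time: 15.3
tool_pos: [0.4972, -0.0662, 0.3678]
ee_rot: [3.141, -0.004, 2.979]
wrist_force: [1.1, 0.7, -0.6]
width: 0.0938
finger_force: 0.0
```

>>> play_rows(
  translation=[
    [-0.1,0.9,0],
    [-0.1,0.9,0],
    [-0.1,0.9,0],
    [-0.1,0.9,0],
    [0,0.35,0],
    [0,0,0.6],
    [0,0,0.8],
    [0,0,0.7],
  ],
  twist=[
    [0,0,0],
    [0,0,0],
    [0,0,0],
    [0,0,0],
    [0,0,0],
    [0,0,0],
    [0,0,0],
    [0,0,0],
  ],
  gripper=[1,1,1,1,1,1,1,1],
)

```text
time: 16.1
tool_pos: [0.5381, 0.0853, 0.2835]
ee_rot: [-3.14, -0.003, 2.979]
wrist_force: [0.1, -0.9, 0.3]
width: 0.0938
finger_force: 0.0
```

>>> play_rows(
  translation=[
    [0,0,0.4],
    [0,0,0],
    [0,0,0],
    [0,0,0],
    [0,0,0],
    [0,0,0],
    [0,0,0],
  ],
  twist=[
    [0,0,0],
    [0,0,0],
    [0,0,0],
    [0,0,0],
    [0,0,0],
    [0,0,0],
    [0,0,0],
  ],
  gripper=[1,1,-1,-1,-1,-1,-1],
)

```text
time: 16.8
tool_pos: [0.539, 0.0851, 0.2713]
ee_rot: [-3.14, 0.002, 2.979]
wrist_force: [-1.7, -3.7, 2.3]
width: 0.0572
finger_force: 2.3
```

```bash
python3 -c "
from h import *
cur()"
```

```text
t 16.8 pos [0.539  0.0851 0.2713] rot [-3.1399e+00  1.9000e-03  2.9789e+00] U [-12.95   4.28] z 6.783 w 0.0572 F [-1.7 -3.7  2.3]
```

>>> play_rows(
  translation=[
    [0,0,0],
    [0,0,0],
    [0,0,-0.4],
    [0,0,-0.7],
    [0,0,-0.7],
    [0,0,-0.7],
    [-0.2,-0.5,0],
    [-0.4,-0.8,0],
  ],
  twist=[
    [0,0,0],
    [0,0,0],
    [0,0,0],
    [0,0,0],
    [0,0,0],
    [0,0,0],
    [0,0,0],
    [0,0,0],
  ],
  gripper=[-1,-1,-1,-1,-1,-1,-1,-1],
)

```text
time: 17.6
tool_pos: [0.5538, 0.0319, 0.3707]
ee_rot: [3.139, 0.0, 2.983]
wrist_force: [0.0, -1.0, -2.8]
width: 0.0564
finger_force: 29.5
```

>>> play_rows(
  translation=[
    [-0.4,-0.8,0],
    [-0.4,-0.8,0],
    [-0.4,-0.8,0],
    [-0.4,-0.8,0],
    [-0.4,-0.8,0],
    [-0.4,-0.8,0],
    [-0.4,-0.8,0],
    [-0.4,-0.8,0],
  ],
  twist=[
    [0,0,0],
    [0,0,0],
    [0,0,0],
    [0,0,0],
    [0,0,0],
    [0,0,0],
    [0,0,0],
    [0,0,0],
  ],
  gripper=[-1,-1,-1,-1,-1,-1,-1,-1],
)

```text
time: 18.4
tool_pos: [0.6393, -0.2439, 0.3681]
ee_rot: [3.139, -0.003, 2.979]
wrist_force: [0.0, 0.2, -1.9]
width: 0.0566
finger_force: 29.5
```

>>> play_rows(
  translation=[
    [0,-0.8,0],
    [0,-0.8,0],
    [0,-0.14,0],
    [0,0,0.6],
    [0,0,0.8],
    [0,0,0.6],
    [0,0,0.4],
    [0,0,0.13],
  ],
  twist=[
    [0,0,0],
    [0,0,0],
    [0,0,0],
    [0,0,0],
    [0,0,0],
    [0,0,0],
    [0,0,0],
    [0,0,0],
  ],
  gripper=[-1,-1,-1,-1,-1,-1,-1,-1],
)

```text
time: 19.2
tool_pos: [0.6272, -0.3109, 0.2681]
ee_rot: [3.14, -0.004, 2.979]
wrist_force: [-6.0, 2.0, 10.2]
width: 0.0557
finger_force: 29.8
```

```bash
python3 -c "
from h import *
cur()"
```

```text
t 19.2 pos [ 0.6272 -0.3109  0.2681] rot [ 3.1403 -0.0037  2.9794] U [-16.73  -5.13] z 6.703 w 0.0557 F [-6.   2.  10.2]
```

>>> play_rows(
  translation=[
    [0,0,-0.02],
    [0,0,0],
    [0,0,0],
    [0,0,0],
    [0,0,0],
    [0,0,-0.4],
    [0,0,-0.8],
    [0,0,-0.8],
  ],
  twist=[
    [0,0,0],
    [0,0,0],
    [0,0,0],
    [0,0,0],
    [0,0,0],
    [0,0,0],
    [0,0,0],
    [0,0,0],
  ],
  gripper=[-1,1,1,1,1,1,1,1],
)

```text
time: 20.0
tool_pos: [0.6274, -0.3116, 0.3512]
ee_rot: [3.141, -0.001, 2.979]
wrist_force: [0.8, -0.3, 0.9]
width: 0.0938
finger_force: 0.0
```

>>> play_rows(
  translation=[
    [0,0,-0.5],
    [0.2,0.5,0],
    [0.4,0.9,0],
    [0.4,0.9,0],
    [0.4,0.9,0],
    [0.4,0.9,0],
    [0.4,0.9,0],
    [0.4,0.9,0],
  ],
  twist=[
    [0,0,0],
    [0,0,0],
    [0,0,0],
    [0,0,0],
    [0,0,0],
    [0,0,0],
    [0,0,0],
    [0,0,0],
  ],
  gripper=[1,1,1,1,1,1,1,1],
)

```text
time: 20.8
tool_pos: [0.5625, -0.0605, 0.3717]
ee_rot: [3.141, 0.002, 2.979]
wrist_force: [0.7, 0.4, -0.1]
width: 0.0942
finger_force: 0.0
```

Run:
```python
from h import *
cur()
for c in("top","scene"):
    im=robot.snapshot(c)
    for n in("jar_mid","bottle_mid","tin_mid","bb_mid","jar_drip","bottle_drip"): print(c,n,[(np.round(d["centre"],4),round(d["score"],2)) for d in robot.spot_point(n,c)])
    if c=="top":
        cv2.imwrite("pics/t2.png",cv2.resize(im[140:310,240:520],None,fx=2.8,fy=2.8,interpolation=cv2.INTER_CUBIC)[:,:,::-1])
        hsv=cv2.cvtColor(im,cv2.COLOR_RGB2HSV); m=((hsv[...,1]<110)&(hsv[...,2]>110)).astype(np.uint8)
        m[:190]=0;m[275:]=0;m[:,:270]=0;m[:,378:]=0
        for k in cv2.findContours(m,cv2.RETR_EXTERNAL,cv2.CHAIN_APPROX_NONE)[0]:
            if cv2.contourArea(k)>150: print("blob",np.round(cv2.minAreaRect(np.float32(unproj(k.reshape(-1,2).astype(float),.012)[:,:2]*1000))[0],1),cv2.contourArea(k),cv2.minAreaRect(k)[1:])
```

```text
t 20.8 pos [ 0.5625 -0.0605  0.3717] rot [3.1414e+00 2.4000e-03 2.9785e+00] U [-14.12   0.78] z 9.292 w 0.0942 F [ 0.7  0.4 -0.1]
top jar_mid [(array([ 0.5372, -0.3024,  0.0556]), 0.66), (array([0.5294, 0.0158, 0.0265]), 0.64)]
top bottle_mid [(array([ 0.4322, -0.2945,  0.0662]), 0.87)]
top tin_mid [(array([ 0.6301, -0.3072,  0.053 ]), 0.82)]
top bb_mid [(array([0.5304, 0.0182, 0.0288]), 0.43)]
top jar_drip [(array([ 5.17e-01, -4.17e-02,  4.00e-04]), 0.83)]
top bottle_drip [(array([0.4642, 0.0295, 0.0031]), 0.47)]
blob [417.6  96.8] 206.0 ((9.0, 32.0), 90.0)
blob [458.1   7.1] 161.5 ((9.21745777130127, 25.8873291015625), 11.309932708740234)
blob [515.6 -42.5] 1063.5 ((36.0, 38.0), 90.0)
blob [535.6  80.6] 969.5 ((37.1541748046875, 28.605422973632812), 9.462322235107422)
scene jar_mid [(array([ 0.5343, -0.3048,  0.057 ]), 0.79)]
scene bottle_mid [(array([ 0.4301, -0.3028,  0.0642]), 0.77)]
scene tin_mid [(array([ 0.6245, -0.3112,  0.0563]), 0.62)]
scene bb_mid [(array([0.5261, 0.0195, 0.0282]), 0.56)]
scene jar_drip [(array([ 0.515 , -0.0426, -0.0009]), 0.74)]
scene bottle_drip [(array([0.4627, 0.028 , 0.0035]), 0.86), (array([0.5273, 0.0182, 0.0258]), 0.19)]
```

View pics/t2.png

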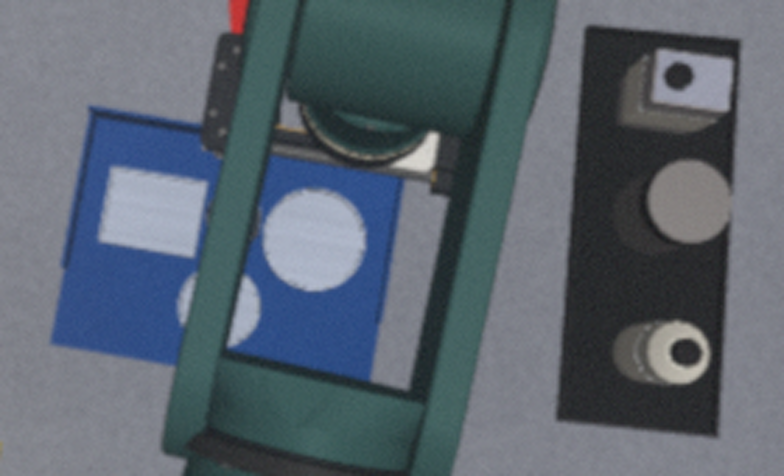

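The side tray holds all three upright: tin (690,80), jar (689,200), bottle (683,352). The bay has only the bracket left. Next I grasp the bracket.

>>> play_rows(
  translation=[
    [0.59,0.91,0],
    [0.59,0.91,0],
    [0,0,0.8],
    [0,0,0.8],
    [0,0,0.8],
    [0,0,0.8],
    [0,0,0.4],
    [0,0,0.18],
  ],
  twist=[
    [0,0,0],
    [0,0,0],
    [0,0,0],
    [0,0,0],
    [0,0,0],
    [0,0,0],
    [0,0,0],
    [0,0,0],
  ],
  gripper=[1,1,1,1,1,1,1,1],
)

```text
time: 22.3
tool_pos: [0.5276, 0.0176, 0.2162]
ee_rot: [-3.141, -0.004, 2.979]
wrist_force: [-0.2, 1.0, 0.0]
width: 0.0942
finger_force: 0.0
```

>>> play_rows(
  translation=[
    [0,0,0],
    [0,0,0],
    [0,0,0],
    [0,0,0],
    [0,0,0],
    [0,0,0],
    [0,0,0],
    [0,0,0],
  ],
  twist=[
    [0,0,0],
    [0,0,0],
    [0,0,0],
    [0,0,0],
    [0,0,0],
    [0,0,0],
    [0,0,0],
    [0,0,0],
  ],
  gripper=[1,-1,-1,-1,-1,-1,-1,-1],
)

```text
time: 23.1
tool_pos: [0.5284, 0.0177, 0.2187]
ee_rot: [3.141, 0.0, 2.979]
wrist_force: [0.8, 0.4, -0.1]
width: 0.0413
finger_force: 27.8
```

Run:
```python
from h import *
cur(); print(U(.5045,.3075),unproj([318.2,249.3],.012))
```

```text
t 23.1 pos [0.5284 0.0177 0.2187] rot [3.141  0.     2.9787] U [-12.96   2.58] z 5.468 w 0.0413 F [ 0.8  0.4 -0.1]
[-11.2    9.63] [[0.4617999  0.02806852 0.012     ]]
```

>>> play_rows(
  translation=[
    [0,0,-0.3],
    [0,0,-0.6],
    [0,0,-0.6],
    [0,0,-0.5],
    [0.1,0.4,0],
    [0.2,0.8,0],
    [0.2,0.8,0],
    [0.2,0.8,0],
  ],
  twist=[
    [0,0,0],
    [0,0,0],
    [0,0,0],
    [0,0,0],
    [0,0,0],
    [0,0,0],
    [0,0,0],
    [0,0,0],
  ],
  gripper=[-1,-1,-1,-1,-1,-1,-1,-1],
)

```text
time: 23.9
tool_pos: [0.5186, 0.1336, 0.2991]
ee_rot: [-3.142, 0.0, 2.978]
wrist_force: [1.2, -0.5, -2.6]
width: 0.0415
finger_force: 30.0
```

>>> play_rows(
  translation=[
    [0.2,0.8,0],
    [0.2,0.8,0],
    [0.2,0.8,0],
    [0.2,0.8,0],
    [0.26,0.8,0],
    [0,0.25,0],
    [0,0,0.5],
    [0,0,0.6],
  ],
  twist=[
    [0,0,0],
    [0,0,0],
    [0,0,0],
    [0,0,0],
    [0,0,0],
    [0,0,0],
    [0,0,0],
    [0,0,0],
  ],
  gripper=[-1,-1,-1,-1,-1,-1,-1,-1],
)

```text
time: 24.7
tool_pos: [0.5052, 0.3077, 0.256]
ee_rot: [3.14, 0.003, 2.98]
wrist_force: [-0.5, 0.5, -1.3]
width: 0.0414
finger_force: 30.0
```

>>> play_rows(
  translation=[
    [0,0,0.2],
    [0,0,0],
    [0,0,0],
  ],
  twist=[
    [0,0,0],
    [0,0,0],
    [0,0,0],
  ],
  gripper=[-1,-1,-1],
)

```text
time: 25.0
tool_pos: [0.5051, 0.307, 0.2476]
ee_rot: [3.141, 0.001, 2.978]
wrist_force: [0.7, 0.8, -1.9]
width: 0.0415
finger_force: 30.0
```

Run:
```python
from h import *
cur(); im=robot.snapshot("scene"); cv2.imwrite("pics/s2.png",cv2.resize(im[150:310,330:530],None,fx=3.5,fy=3.5,interpolation=cv2.INTER_CUBIC)[:,:,::-1])
for n in("bb_mid","block"): print(n,[(np.round(d["centre"],4),round(d["score"],2)) for d in robot.spot_point(n,"scene")])
```

```text
t 25.0 pos [0.5051 0.307  0.2476] rot [3.1410e+00 9.0000e-04 2.9782e+00] U [-11.22   9.62] z 6.19 w 0.0415 F [ 0.7  0.8 -1.9]
bb_mid [(array([0.5011, 0.3046, 0.0518]), 0.85)]
block [(array([0.5019, 0.3105, 0.0027]), 0.64)]
```

View pics/s2.png

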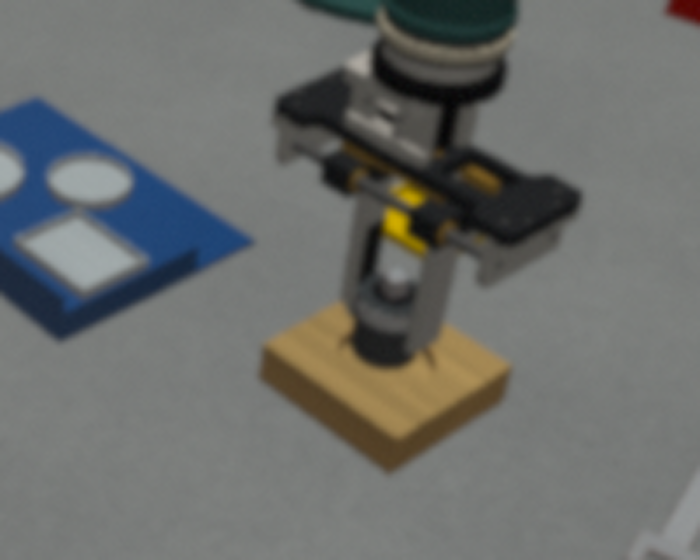

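The bracket hangs upright over the pocket, with barrel bottom at about (385,360) and pocket edges at (345,342) and (430,355), so it looks centred. Next I lower it in.

>>> play_rows(
  translation=[
    [0,0,0.1],
    [0,0,0.1],
    [0,0,0.05],
    [0,0,0.03],
    [0,0,0],
  ],
  twist=[
    [0,0,0],
    [0,0,0],
    [0,0,0],
    [0,0,0],
    [0,0,0],
  ],
  gripper=[-1,-1,-1,-1,-1],
)

```text
time: 25.65
tool_pos: [0.5045, 0.3073, 0.2358]
ee_rot: [-3.141, -0.0, 2.979]
wrist_force: [-1.5, -0.1, 0.9]
width: 0.0415
finger_force: 30.0
```

>>> play_rows(
  translation=[
    [0,0,0],
    [0,0,0],
    [0,0,0],
    [0,0,0],
    [0,0,-0.3],
    [0,0,-0.8],
    [0,0,-0.8],
    [0,0,-0.8],
  ],
  twist=[
    [0,0,0],
    [0,0,0],
    [0,0,0],
    [0,0,0],
    [0,0,0],
    [0,0,0],
    [0,0,0],
    [0,0,0],
  ],
  gripper=[1,1,1,1,1,1,1,1],
)

```text
time: 26.45
tool_pos: [0.5046, 0.3072, 0.3456]
ee_rot: [3.141, 0.001, 2.979]
wrist_force: [0.6, 0.6, 1.0]
width: 0.094
finger_force: 0.0
```

Run:
```python
from h import *
cur(); im=robot.snapshot("scene"); cv2.imwrite("pics/s3.png",cv2.resize(im[150:310,330:530],None,fx=3.5,fy=3.5,interpolation=cv2.INTER_CUBIC)[:,:,::-1])
for n in("bb_mid","block"): print(n,[(np.round(d["centre"],4),round(d["score"],2)) for d in robot.spot_point(n,"scene")])
for n,p in dict(jar=(.5157,-.0425),bottle=(.4635,.0292),tin=(.536,.082)).items(): print(n,U(*p))
```

```text
t 26.45 pos [0.5046 0.3072 0.3456] rot [3.1410e+00 7.0000e-04 2.9788e+00] U [-11.2    9.62] z 8.64 w 0.094 F [0.6 0.6 1. ]
bb_mid [(array([0.5008, 0.3051, 0.0436]), 0.63)]
block [(array([0.5048, 0.3103, 0.0045]), 0.92)]
jar [-12.89   1.04]
bottle [-11.32   2.6 ]
tin [-12.89   4.19]
```

View pics/s3.png

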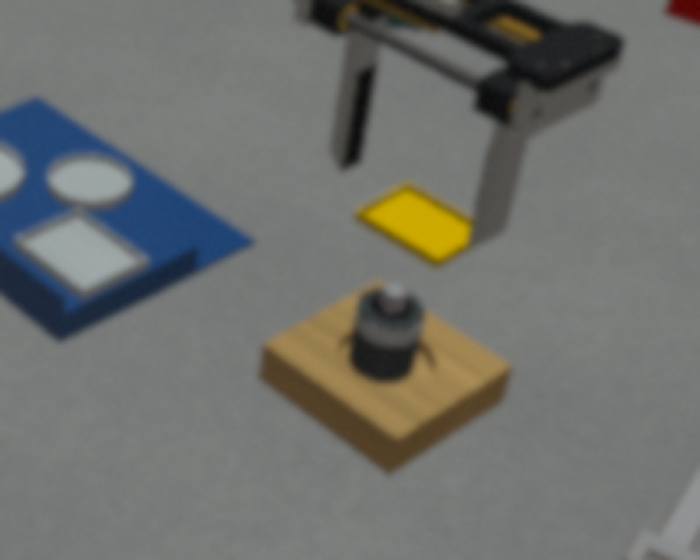

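The bracket now stands upright in the pocket, with its barrel at (387,340). It came down 17 mm to contact, and the network puts its mid-height at 0.044 m, as expected. The fingers are clear of it. Next I return the tin.

>>> play_rows(
  translation=[
    [0,0,-0.6],
    [-0.3,-0.6,0],
    [-0.3,-0.9,0],
    [-0.3,-0.9,0],
    [-0.3,-0.9,0],
    [-0.3,-0.9,0],
    [-0.3,-0.9,0],
    [-0.3,-0.9,0],
  ],
  twist=[
    [0,0,0],
    [0,0,0],
    [0,0,0],
    [0,0,0],
    [0,0,0],
    [0,0,0],
    [0,0,0],
    [0,0,0],
  ],
  gripper=[1,1,1,1,1,1,1,1],
)

```text
time: 27.4
tool_pos: [0.5484, 0.0553, 0.3657]
ee_rot: [-3.141, -0.003, 2.979]
wrist_force: [0.3, -0.4, 0.5]
width: 0.0945
finger_force: 0.0
```

>>> play_rows(
  translation=[
    [-0.3,-0.9,0],
    [-0.4,-0.9,0],
    [-0.4,-0.9,0],
    [-0.4,-0.9,0],
    [-0.4,-0.9,0],
    [-0.4,-0.9,0],
    [-0.4,-0.9,0],
    [-0.4,-0.9,0],
  ],
  twist=[
    [0,0,0],
    [0,0,0],
    [0,0,0],
    [0,0,0],
    [0,0,0],
    [0,0,0],
    [0,0,0],
    [0,0,0],
  ],
  gripper=[1,1,1,1,1,1,1,1],
)

```text
time: 28.2
tool_pos: [0.6243, -0.249, 0.3654]
ee_rot: [3.14, -0.003, 2.979]
wrist_force: [0.8, -0.2, -0.1]
width: 0.0942
finger_force: 0.0
```

```bash
python3 -c "
from h import *
cur()"
```

```text
t 28.2 pos [ 0.6243 -0.249   0.3654] rot [ 3.1404e+00 -3.0000e-03  2.9787e+00] U [-16.41  -3.62] z 9.134 w 0.0942 F [ 0.8 -0.2 -0.1]
```

>>> play_rows(
  translation=[
    [-0.2,-0.8,0],
    [-0.13,-0.75,0],
    [0,0,0.6],
    [0,0,0.8],
    [0,0,0.7],
    [0,0,0.4],
    [0,0,0],
    [0,0,0],
  ],
  twist=[
    [0,0,0],
    [0,0,0],
    [0,0,0],
    [0,0,0],
    [0,0,0],
    [0,0,0],
    [0,0,0],
    [0,0,0],
  ],
  gripper=[1,1,1,1,1,1,1,-1],
)

```text
time: 29.0
tool_pos: [0.6274, -0.3107, 0.2675]
ee_rot: [3.141, -0.0, 2.979]
wrist_force: [-0.3, -0.6, 0.1]
width: 0.0889
finger_force: 0.0
```

>>> play_rows(
  translation=[
    [0,0,0],
    [0,0,0],
    [0,0,0],
    [0,0,0],
    [0,0,0],
    [0,0,0],
    [0,0,0],
  ],
  twist=[
    [0,0,0],
    [0,0,0],
    [0,0,0],
    [0,0,0],
    [0,0,0],
    [0,0,0],
    [0,0,0],
  ],
  gripper=[-1,-1,-1,-1,-1,-1,-1],
)

```text
time: 29.7
tool_pos: [0.6274, -0.3108, 0.2683]
ee_rot: [-3.141, 0.001, 2.979]
wrist_force: [1.0, -0.0, 4.0]
width: 0.0558
finger_force: 29.8
```

```bash
python3 -c "
from h import *
cur()"
```

```text
t 29.7 pos [ 0.6274 -0.3108  0.2683] rot [-3.1413e+00  1.2000e-03  2.9789e+00] U [-16.74  -5.13] z 6.708 w 0.0558 F [ 1. -0.  4.]
```

>>> play_rows(
  translation=[
    [0,0,-0.4],
    [0,0,-0.7],
    [0,0,-0.7],
    [0,0,-0.7],
    [0,0.5,0],
    [0,0.8,0],
    [0,0.8,0],
    [0.4,0.8,0],
  ],
  twist=[
    [0,0,0],
    [0,0,0],
    [0,0,0],
    [0,0,0],
    [0,0,0],
    [0,0,0],
    [0,0,0],
    [0,0,0],
  ],
  gripper=[-1,-1,-1,-1,-1,-1,-1,-1],
)

```text
time: 30.5
tool_pos: [0.6309, -0.1915, 0.3645]
ee_rot: [3.14, -0.003, 2.979]
wrist_force: [0.8, 0.3, -2.7]
width: 0.0561
finger_force: 29.8
```

>>> play_rows(
  translation=[
    [0.4,0.8,0],
    [0.4,0.8,0],
    [0.4,0.8,0],
    [0.4,0.8,0],
    [0.4,0.8,0],
    [0.4,0.8,0],
    [0.4,0.8,0],
    [0.4,0.6,0],
  ],
  twist=[
    [0,0,0],
    [0,0,0],
    [0,0,0],
    [0,0,0],
    [0,0,0],
    [0,0,0],
    [0,0,0],
    [0,0,0],
  ],
  gripper=[-1,-1,-1,-1,-1,-1,-1,-1],
)

```text
time: 31.3
tool_pos: [0.5427, 0.0746, 0.3655]
ee_rot: [3.141, -0.004, 2.981]
wrist_force: [0.3, 0.0, -2.7]
width: 0.0558
finger_force: 29.8
```

>>> play_rows(
  translation=[
    [0.25,0.23,0],
    [0,0,0.5],
    [0,0,0.8],
    [0,0,0.6],
    [0,0,0.3],
    [0,0,0],
    [0,0,0],
  ],
  twist=[
    [0,0,0],
    [0,0,0],
    [0,0,0],
    [0,0,0],
    [0,0,0],
    [0,0,0],
    [0,0,0],
  ],
  gripper=[-1,-1,-1,-1,-1,-1,-1],
)

```text
time: 32.0
tool_pos: [0.5361, 0.0823, 0.2801]
ee_rot: [3.141, 0.001, 2.979]
wrist_force: [0.1, 0.4, -1.3]
width: 0.0563
finger_force: 29.8
```

```bash
python3 -c "
from h import *
cur()"
```

```text
t 32.0 pos [0.5361 0.0823 0.2801] rot [3.1414e+00 8.0000e-04 2.9785e+00] U [-12.89   4.2 ] z 7.002 w 0.0563 F [ 0.1  0.4 -1.3]
```

>>> play_rows(
  translation=[
    [0,0,0.15],
    [0,0,0.07],
    [0,0,0.02],
    [0,0,0],
    [0,0,0],
  ],
  twist=[
    [0,0,0],
    [0,0,0],
    [0,0,0],
    [0,0,0],
    [0,0,0],
  ],
  gripper=[-1,-1,-1,-1,-1],
)

```text
time: 32.5
tool_pos: [0.5359, 0.0825, 0.2703]
ee_rot: [3.141, 0.001, 2.979]
wrist_force: [-0.4, 0.1, -1.8]
width: 0.056
finger_force: 29.8
```

>>> play_rows(
  translation=[
    [0,0,0.02],
    [0,0,0],
    [0,0,0],
    [0,0,0],
    [0,0,0],
    [0,0,-0.4],
    [0,0,-0.8],
    [0,0,-0.8],
  ],
  twist=[
    [0,0,0],
    [0,0,0],
    [0,0,0],
    [0,0,0],
    [0,0,0],
    [0,0,0],
    [0,0,0],
    [0,0,0],
  ],
  gripper=[-1,1,1,1,1,1,1,1],
)

```text
time: 33.3
tool_pos: [0.5356, 0.0824, 0.3491]
ee_rot: [-3.141, -0.002, 2.979]
wrist_force: [-0.2, 0.9, 1.2]
width: 0.0937
finger_force: 0.0
```

>>> play_rows(
  translation=[
    [0,0,-0.5],
    [0.1,-0.6,0],
    [0.1,-0.9,0],
    [0.1,-0.9,0],
    [0.1,-0.9,0],
    [0.1,-0.9,0],
    [0.1,-0.9,0],
    [0.1,-0.9,0],
  ],
  twist=[
    [0,0,0],
    [0,0,0],
    [0,0,0],
    [0,0,0],
    [0,0,0],
    [0,0,0],
    [0,0,0],
    [0,0,0],
  ],
  gripper=[1,1,1,1,1,1,1,1],
)

```text
time: 34.1
tool_pos: [0.4687, -0.1511, 0.3691]
ee_rot: [3.142, 0.001, 2.979]
wrist_force: [-0.5, 0.1, -0.7]
width: 0.0938
finger_force: 0.0
```

Run:
```python
from h import *
cur()
for c in("top","scene"):
    robot.snapshot(c)
    for n in("tin_mid","bottle_mid","bb_mid"): print(c,n,[(np.round(d["centre"],4),round(d["score"],2)) for d in robot.spot_point(n,c)])
```

```text
t 34.1 pos [ 0.4687 -0.1511  0.3691] rot [3.1416e+00 5.0000e-04 2.9789e+00] U [-12.17  -1.83] z 9.228 w 0.0938 F [-0.5  0.1 -0.7]
top tin_mid [(array([0.538 , 0.0872, 0.0574]), 0.71)]
top bottle_mid [(array([ 0.4298, -0.2958,  0.0662]), 0.51)]
top bb_mid [(array([0.5069, 0.3067, 0.0427]), 0.77)]
scene tin_mid [(array([0.5338, 0.0824, 0.055 ]), 0.76)]
scene bottle_mid [(array([ 0.4328, -0.2973,  0.0624]), 0.79)]
scene bb_mid [(array([0.5012, 0.3079, 0.041 ]), 0.97)]
```

>>> play_rows(
  translation=[
    [0.1,-0.9,0],
    [0.1,-0.9,0],
    [0.1,-0.9,0],
    [0.03,-1,0],
    [0,0,0.7],
    [0,0,0.8],
    [0,0,0.8],
    [0,0,0.49],
  ],
  twist=[
    [0,0,0],
    [0,0,0],
    [0,0,0],
    [0,0,0],
    [0,0,0],
    [0,0,0],
    [0,0,0],
    [0,0,0],
  ],
  gripper=[1,1,1,1,1,1,1,1],
)

```text
time: 35.3
tool_pos: [0.4323, -0.2924, 0.2546]
ee_rot: [3.139, -0.003, 2.98]
wrist_force: [0.0, -0.3, 0.0]
width: 0.0942
finger_force: 0.0
```

>>> play_rows(
  translation=[
    [0,0,0],
    [0,0,0],
    [0,0,0],
    [0,0,0],
    [0,0,0],
    [0,0,0],
    [0,0,0],
    [0,0,0],
  ],
  twist=[
    [0,0,0],
    [0,0,0],
    [0,0,0],
    [0,0,0],
    [0,0,0],
    [0,0,0],
    [0,0,0],
    [0,0,0],
  ],
  gripper=[1,-1,-1,-1,-1,-1,-1,-1],
)

```text
time: 36.1
tool_pos: [0.4323, -0.294, 0.2578]
ee_rot: [-3.141, 0.001, 2.979]
wrist_force: [-0.3, -0.7, 0.4]
width: 0.0438
finger_force: 29.9
```

```bash
python3 -c "
from h import *
cur()"
```

```text
t 36.1 pos [ 0.4323 -0.294   0.2578] rot [-3.1408e+00  5.0000e-04  2.9786e+00] U [-11.85  -5.5 ] z 6.444 w 0.0438 F [-0.3 -0.7  0.4]
```

>>> play_rows(
  translation=[
    [0,0,-0.4],
    [0,0,-0.7],
    [0,0,-0.7],
    [0,0,-0.7],
    [0,0.5,0],
    [0,0.8,0],
    [0.1,0.8,0],
    [0.1,0.8,0],
  ],
  twist=[
    [0,0,0],
    [0,0,0],
    [0,0,0],
    [0,0,0],
    [0,0,0],
    [0,0,0],
    [0,0,0],
    [0,0,0],
  ],
  gripper=[-1,-1,-1,-1,-1,-1,-1,-1],
)

```text
time: 36.9
tool_pos: [0.443, -0.1769, 0.3569]
ee_rot: [3.141, -0.001, 2.978]
wrist_force: [0.6, 0.8, -2.1]
width: 0.0437
finger_force: 29.9
```

>>> play_rows(
  translation=[
    [0.1,0.8,0],
    [0.1,0.8,0],
    [0.1,0.8,0],
    [0.02,0.8,0],
    [0,0.8,0],
    [0,0.8,0],
    [0,0.4,0],
    [0,0,0.5],
  ],
  twist=[
    [0,0,0],
    [0,0,0],
    [0,0,0],
    [0,0,0],
    [0,0,0],
    [0,0,0],
    [0,0,0],
    [0,0,0],
  ],
  gripper=[-1,-1,-1,-1,-1,-1,-1,-1],
)

```text
time: 37.7
tool_pos: [0.4651, 0.0313, 0.3397]
ee_rot: [3.14, 0.006, 2.982]
wrist_force: [-0.1, -0.9, -0.8]
width: 0.0435
finger_force: 29.9
```

>>> play_rows(
  translation=[
    [0,0,0.8],
    [0,0,0.6],
    [0,0,0.35],
    [0,0,0.1],
    [0,0,0.05],
    [0,0,0],
    [0,0,0],
  ],
  twist=[
    [0,0,0],
    [0,0,0],
    [0,0,0],
    [0,0,0],
    [0,0,0],
    [0,0,0],
    [0,0,0],
  ],
  gripper=[-1,-1,-1,-1,-1,-1,-1],
)

```text
time: 38.4
tool_pos: [0.4648, 0.0293, 0.2628]
ee_rot: [3.141, 0.003, 2.979]
wrist_force: [0.2, -0.9, -2.2]
width: 0.0431
finger_force: 29.9
```

```bash
python3 -c "
from h import *
cur()"
```

```text
t 38.4 pos [0.4648 0.0293 0.2628] rot [3.1412e+00 2.6000e-03 2.9787e+00] U [-11.35   2.6 ] z 6.571 w 0.0431 F [ 0.2 -0.9 -2.2]
```

>>> play_rows(
  translation=[
    [0,0,0.05],
    [0,0,0.02],
    [0,0,0],
    [0,0,0],
  ],
  twist=[
    [0,0,0],
    [0,0,0],
    [0,0,0],
    [0,0,0],
  ],
  gripper=[-1,-1,-1,-1],
)

```text
time: 38.8
tool_pos: [0.4646, 0.0293, 0.2596]
ee_rot: [3.142, 0.002, 2.979]
wrist_force: [-1.4, -0.0, 4.3]
width: 0.0435
finger_force: 29.9
```

>>> play_rows(
  translation=[
    [0,0,0],
    [0,0,0],
    [0,0,0],
    [0,0,0],
    [0,0,-0.4],
    [0,0,-0.8],
    [0,0,-0.8],
    [0,0,-0.75],
  ],
  twist=[
    [0,0,0],
    [0,0,0],
    [0,0,0],
    [0,0,0],
    [0,0,0],
    [0,0,0],
    [0,0,0],
    [0,0,0],
  ],
  gripper=[1,1,1,1,1,1,1,1],
)

```text
time: 39.6
tool_pos: [0.4642, 0.0294, 0.3698]
ee_rot: [3.141, -0.0, 2.979]
wrist_force: [-0.0, 0.3, 0.1]
width: 0.0936
finger_force: 0.0
```

>>> play_rows(
  translation=[
    [-0.3,-0.7,0],
    [-0.3,-0.8,0],
    [-0.3,-0.8,0],
    [-0.3,-0.8,0],
    [-0.3,-0.8,0],
    [-0.3,-0.8,0],
    [-0.3,-0.8,0],
    [-0.3,-0.8,0],
  ],
  twist=[
    [0,0,0],
    [0,0,0],
    [0,0,0],
    [0,0,0],
    [0,0,0],
    [0,0,0],
    [0,0,0],
    [0,0,0],
  ],
  gripper=[1,1,1,1,1,1,1,1],
)

```text
time: 40.4
tool_pos: [0.5183, -0.2363, 0.3683]
ee_rot: [3.141, -0.0, 2.979]
wrist_force: [-0.2, -0.6, 0.7]
width: 0.0939
finger_force: 0.0
```

```bash
python3 -c "
from h import *
cur()"
```

```text
t 40.4 pos [ 0.5183 -0.2363  0.3683] rot [ 3.1412e+00 -3.0000e-04  2.9788e+00] U [-13.74  -3.73] z 9.209 w 0.0939 F [-0.2 -0.6  0.7]
```

>>> play_rows(
  translation=[
    [-0.4,-0.8,0],
    [-0.32,-0.84,0],
    [0,0,0.6],
    [0,0,0.8],
    [0,0,0.7],
    [0,0,0.4],
    [0,0,0],
    [0,0,0],
  ],
  twist=[
    [0,0,0],
    [0,0,0],
    [0,0,0],
    [0,0,0],
    [0,0,0],
    [0,0,0],
    [0,0,0],
    [0,0,0],
  ],
  gripper=[1,1,1,1,1,1,1,-1],
)

```text
time: 41.2
tool_pos: [0.5361, -0.3043, 0.2686]
ee_rot: [3.141, -0.0, 2.979]
wrist_force: [-0.2, -0.2, -0.5]
width: 0.0887
finger_force: 0.0
```

>>> play_rows(
  translation=[
    [0,0,0],
    [0,0,0],
    [0,0,0],
    [0,0,0],
    [0,0,0],
    [0,0,0],
    [0,0,0],
  ],
  twist=[
    [0,0,0],
    [0,0,0],
    [0,0,0],
    [0,0,0],
    [0,0,0],
    [0,0,0],
    [0,0,0],
  ],
  gripper=[-1,-1,-1,-1,-1,-1,-1],
)

```text
time: 41.9
tool_pos: [0.5361, -0.3047, 0.2697]
ee_rot: [-3.14, 0.002, 2.979]
wrist_force: [-0.8, -1.9, 5.3]
width: 0.0596
finger_force: 30.0
```

```bash
python3 -c "
from h import *
cur()"
```

```text
t 41.9 pos [ 0.5361 -0.3047  0.2697] rot [-3.1402e+00  1.8000e-03  2.9787e+00] U [-14.46  -5.35] z 6.743 w 0.0596 F [-0.8 -1.9  5.3]
```

>>> play_rows(
  translation=[
    [0,0,-0.4],
    [0,0,-0.7],
    [0,0,-0.7],
    [0,0,-0.7],
    [0.1,0.5,0],
    [0.2,0.8,0],
    [0.2,0.8,0],
    [0.2,0.8,0],
  ],
  twist=[
    [0,0,0],
    [0,0,0],
    [0,0,0],
    [0,0,0],
    [0,0,0],
    [0,0,0],
    [0,0,0],
    [0,0,0],
  ],
  gripper=[-1,-1,-1,-1,-1,-1,-1,-1],
)

```text
time: 42.7
tool_pos: [0.5263, -0.1827, 0.3651]
ee_rot: [3.138, -0.006, 2.979]
wrist_force: [0.5, -0.4, -3.8]
width: 0.0595
finger_force: 30.0
```

>>> play_rows(
  translation=[
    [0.2,0.8,0],
    [0.2,0.8,0],
    [0.2,0.8,0],
    [0.2,0.8,0],
    [0.08,0.29,0],
    [0,0,0.6],
    [0,0,0.8],
    [0,0,0.6],
  ],
  twist=[
    [0,0,0],
    [0,0,0],
    [0,0,0],
    [0,0,0],
    [0,0,0],
    [0,0,0],
    [0,0,0],
    [0,0,0],
  ],
  gripper=[-1,-1,-1,-1,-1,-1,-1,-1],
)

```text
time: 43.5
tool_pos: [0.5137, -0.041, 0.2848]
ee_rot: [3.141, -0.005, 2.98]
wrist_force: [0.0, -0.3, -4.5]
width: 0.0598
finger_force: 30.0
```

>>> play_rows(
  translation=[
    [0,0,0.3],
    [0,0,0.08],
    [0,0,0],
    [0,0,0],
  ],
  twist=[
    [0,0,0],
    [0,0,0],
    [0,0,0],
    [0,0,0],
  ],
  gripper=[-1,-1,-1,-1],
)

```text
time: 43.9
tool_pos: [0.5153, -0.0419, 0.2741]
ee_rot: [3.141, 0.001, 2.979]
wrist_force: [0.3, 0.2, -2.9]
width: 0.0595
finger_force: 30.0
```

```bash
python3 -c "
from h import *
cur()"
```

```text
t 43.9 pos [ 0.5153 -0.0419  0.2741] rot [3.1414e+00 1.5000e-03 2.9786e+00] U [-12.88   1.05] z 6.854 w 0.0595 F [ 0.3  0.2 -2.9]
```

>>> play_rows(
  translation=[
    [0,0,0.04],
    [0,0,0.03],
    [0,0,0],
    [0,0,0],
  ],
  twist=[
    [0,0,0],
    [0,0,0],
    [0,0,0],
    [0,0,0],
  ],
  gripper=[-1,-1,-1,-1],
)

```text
time: 44.3
tool_pos: [0.5152, -0.0419, 0.2712]
ee_rot: [3.142, 0.001, 2.979]
wrist_force: [0.8, -0.4, -2.0]
width: 0.0597
finger_force: 30.0
```

>>> play_rows(
  translation=[
    [0,0,0.02],
    [0,0,0],
    [0,0,0],
    [0,0,0],
    [0,0,0],
    [0,0,-0.4],
    [0,0,-0.8],
    [0,0,-0.8],
  ],
  twist=[
    [0,0,0],
    [0,0,0],
    [0,0,0],
    [0,0,0],
    [0,0,0],
    [0,0,0],
    [0,0,0],
    [0,0,0],
  ],
  gripper=[-1,1,1,1,1,1,1,1],
)

```text
time: 45.1
tool_pos: [0.5148, -0.0417, 0.3499]
ee_rot: [3.141, -0.002, 2.979]
wrist_force: [0.4, -0.1, -0.0]
width: 0.0938
finger_force: 0.0
```

>>> play_rows(
  translation=[
    [0,0,-0.6],
    [0.4,-0.8,0],
    [0.4,-0.8,0],
    [0.4,-0.8,0],
    [0.4,-0.8,0],
    [0.4,-0.8,0],
    [0.4,-0.8,0],
    [0,0,0],
  ],
  twist=[
    [0,0,0],
    [0,0,0],
    [0,0,0],
    [0,0,0],
    [0,0,0],
    [0,0,0],
    [0,0,0],
    [0,0,0],
  ],
  gripper=[1,1,1,1,1,1,1,1],
)

```text
time: 45.9
tool_pos: [0.3873, -0.2181, 0.3739]
ee_rot: [-3.14, -0.001, 2.973]
wrist_force: [0.1, -0.2, 0.8]
width: 0.0939
finger_force: 0.0
```

Run:
```python
from h import *
cur()
for c in("top","scene"):
    im=robot.snapshot(c)
    for n in("jar_mid","tin_mid","bottle_mid","bb_mid","mug"): print(c,n,[(np.round(d["centre"],4),round(d["score"],2)) for d in robot.spot_point(n,c)])
    r=im[165:290,150:400] if c=="top" else im[140:300,270:500]
    cv2.imwrite(f"pics/f_{c}.png",cv2.resize(r,None,fx=3.2,fy=3.2,interpolation=cv2.INTER_CUBIC)[:,:,::-1])
```

```text
t 45.9 pos [ 0.3873 -0.2181  0.3739] rot [-3.1402e+00 -5.0000e-04  2.9733e+00] U [-10.44  -3.81] z 9.347 w 0.0939 F [ 0.1 -0.2  0.8]
top jar_mid [(array([ 0.5148, -0.0417,  0.0581]), 0.61)]
top tin_mid [(array([0.5377, 0.0887, 0.0571]), 0.9)]
top bottle_mid [(array([0.4603, 0.0306, 0.0675]), 0.86)]
top bb_mid [(array([0.5064, 0.3058, 0.0434]), 0.68)]
top mug [(array([7.816e-01, 1.066e-01, 2.000e-04]), 0.55)]
scene jar_mid [(array([ 0.5133, -0.0414,  0.0546]), 0.57)]
scene tin_mid [(array([0.5341, 0.0824, 0.058 ]), 0.87)]
scene bottle_mid [(array([0.4651, 0.0265, 0.0671]), 0.63)]
scene bb_mid [(array([0.5036, 0.3092, 0.0417]), 0.75)]
scene mug [(array([0.7843, 0.1108, 0.0037]), 0.89), (array([0.5022, 0.3068, 0.0404]), 0.38)]
```

View pics/f_top.png

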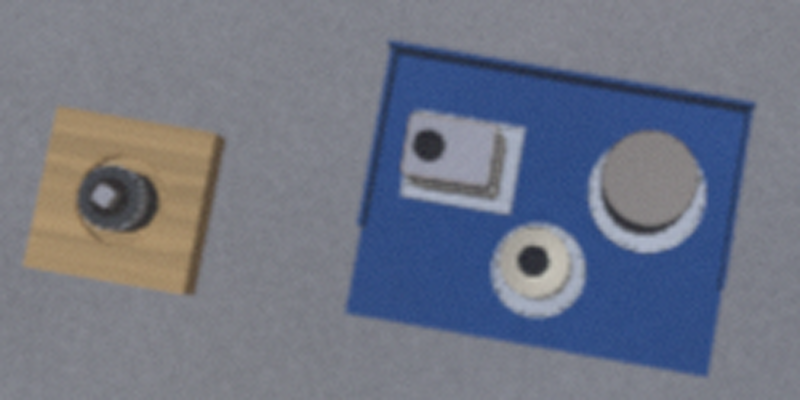

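View pics/f_scene.png

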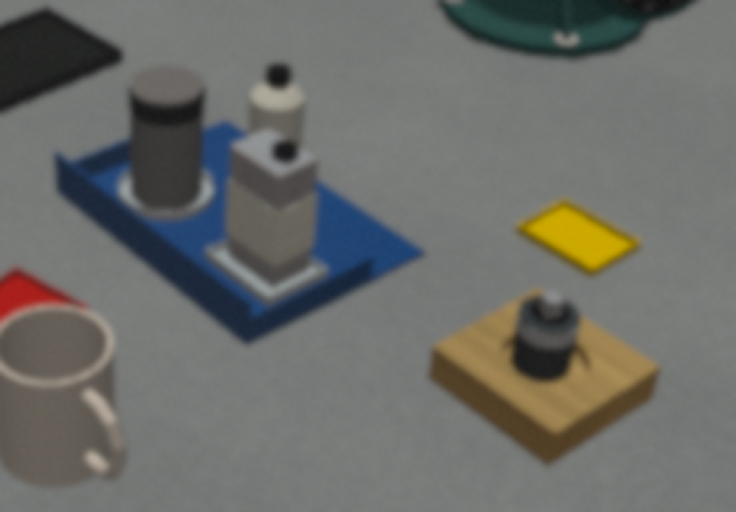

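The top crop shows the tin (450,150), bottle (536,265) and jar (650,180) standing in their own drip trays, and the bracket in the pocket at (115,198). The scene view agrees, and the mug hasn't moved. The gripper is clear of everything, so I'm handing in.

```bash
python3 -c "
from bench import robot
print(robot.close_job())"
```

```text
the job is handed in; nothing more can be done
None
```

The job is handed in: the bottom bracket stands upright in the block's pocket, the jar, bottle and tin are back upright in their own drip trays, and the mug was not moved; it took about 46 s of the 138 s allowed.

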